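Clamp a mould insert in the bench fixture

TASK

Clamp the mould insert in the bench fixture: push the blue clamp strap round over the insert until it meets its stop, then push the red cam lever right down, so that the pad under the strap holds the insert tight. Leave the insert seated where it is, lift nothing, and do not disturb the other things.

Things in the scene. Friction and masses are not known exactly. Their poses are not given: they have to be found in the camera images.
- fixture: steel plate screwed to the bench, 170 (x) x 280 (y) x 20 mm; origin at the centre of its underside, z up. At x=0 y=+70 mm stands a round turret (radius 25, to 68 mm height) carrying strap, pad and cam lever. Heights in these texts are above the bench. 12 mm dowels (to 42 mm) locate the insert at its +x and -y sides; a stop post (10 mm, to 82 mm) at x=+20 y=+22 mm meets the strap when home
- strap (a joint): swing of the clamp strap with the cam lever it carries, about the vertical stud on the turret, rad. 0 = over the insert against its stop, strap pointing along the fixture's -y; grows as the strap is swung out, clockwise seen from above, so at 1.57 it points along the fixture's -x (end of travel 1.75). Starts 1.0 to 1.6. Pushed towards 0 by its trailing side face, with about 1.5 N at the nose; stays where it is left
- clamp_pivot (a point): point on the stud's vertical axis at the height of the strap's top face (86 mm)
- strap_nose (a point): free end face of the blue strap, mid-height (79 mm), 108 mm from the stud axis. The strap is a bar 30 mm wide, 14 mm thick, from 72 to 86 mm height with the cam up; below it only the pad hangs, 95 mm from the stud axis; above it there a screw end to 100 mm
- cam_lever (a joint): cam lever, rad. 0 = raised, leaning 70 degrees up from level, away from the strap's nose; 1.22 = fully down, level, pointing straight away from the nose. Starts 0 to 0.12. It turns in the strap's vertical plane about a level pin on the stud axis at 100 mm height and stays where it is left. Pushing down takes about 3 N at the grip at first, about 5 N near the end
- lever_end (a point): middle of the outer end of the lever's red grip, 98 mm from the cam pin. The grip is 24 mm wide, 15 mm thick, and covers 36 to 98 mm from the pin; when down its upper face is at 110 mm height
- clamp_pad: black rubber-footed spring pad under the strap's nose, 19 mm across; origin at the centre of its foot, 95 mm from the stud axis. With the cam up the foot hangs at 56.5 mm height, 2.5 mm above the insert; the cam brings it down onto the insert's flat shoulder
- insert: loose copper-coloured mould insert, 60 (x) x 70 (y) x 34 mm, 0.8 to 1 kg, standing on the fixture plate against the dowels with its axes along the fixture's, centre at fixture y=-45 mm; origin at the centre of its underside; flat top at 54 mm height, a raised core (to 67 mm) on its -y half, a brass nipple on its -x side
- socket: bystander: black impact socket standing on the fixture plate near its +x -y corner, 25 mm across, 64 mm high; origin under its centre
- fitting: bystander: brass water fitting standing on the fixture plate near its -x -y corner, 17 mm across, 36 mm high; origin under its centre
- mallet: bystander: orange mallet with black handle, lying on the bench to the left, 250 mm long, 56 mm high
- compound_jar: bystander: blue jar with white cap on the bench to the left, 64 mm across, 62 mm high
- grinder: bystander: red air grinder lying on the bench to the right, 180 mm long, 46 mm high
- shackle: bystander: black lifting shackle lying on the bench in front on the right, 100 mm long, 22 mm high
- spanner: bystander: steel spanner lying on the bench to the right of the fixture, 190 mm long
Things that resemble listed ones, but are neither listed nor needed, are in the scene too. Of the things that look like the insert, the largest one is meant.

How it is judged:
By the outcome, as a careful person would: the job done as asked, in the order asked, and still so for the second after the job is handed in, with the robot touching nothing.
It also fails if it takes over 54 s, if anything falls off the work surface, if the arm or the gripper's body presses on something with over 40 N, if the wrist force passes 120 N, or if a joint passes its speed limit or range.

ROBOT

A 6-joint arm with a two-finger parallel gripper is mounted at the origin on the work surface. World frame = base frame: x ahead of the robot, y to its left, z up, the work surface at z = 0. Lengths are in m, angles in degrees, forces in N, time in s.
With the tool pointing down it reaches from about 0.225 to 0.725 m from the base axis. Payload 3.1 kg.
Tool frame: the origin (TCP) lies at the very end of the fingers, on their centre line; the grasp point (between the pads) lies 19 mm behind it; z points along the fingers, y is the line along which they close (so a half turn about z gives the same grasp; the last joint's range is limited). The gripper opens to 85 mm and grips with 20 to 120 N. Pads are 22 mm wide; open, the fingers measure 114 mm over their backs; the gripper's body (76 mm by 85 mm) begins 54 mm behind the grasp point. The pads swing forward as they close: fully open they stand 13 mm farther back than shut.
Start: joints at [-81.234, 2.75, 5.684, 92.934, 0, 82.678], TCP at [0.145, -0.504, 0.231] pointing down, gripper open.
Joint ranges: [-166.93, 166.93], [-56.73, 111.36], [-69.38, 81.34], [-121.58, 131.49], [-85.45, 84.26], [-180, 180]. Speed limits (degrees/s): [159.86, 159.86, 180, 180, 180, 180].

INTERFACE

Orientations are given as [roll, pitch, yaw] about the fixed x, y, z axes, in that order (R = Rz(yaw) Ry(pitch) Rx(roll)).
In Python, from workcell import read_state, grab_frame, close_job, look_for gives the robot as it stands. The module is installed in compiled form; this text tells all that it offers.
- The arm moves only by the tool servo_tool, never from a script. Its argument "motion" is a list of rows, each a list of 3 entries, a list of its own where there are three numbers: the shift along the tool's x, y, z in units of 0.02 m (1.0 is 0.02 m), then the turn, a rotation vector about the tool's x, y, z in units of 30 degrees (1.0 is 30 degrees), then the closure, from -1 (fully open) to 1 (shut). In form: [[[x, y, z], [ax, ay, az], grip], ...]. A call has 1 to 10 rows; each row shifts and turns the commanded pose from where the row before left it, along the tool's axes as they then stand; what a row does not reach is not made up. A row lasts 1/10 s, in which the tool goes at most 50 mm and 8.59 degrees, less where a joint would pass 70% of its speed; a pose out of reach is approached as far as the arm can. A call with a number of a shift or a turn outside -1 to 1 is refused whole. A call with a gripper value outside its range is refused whole. The fingers move at their own pace and stop on an object; "squeeze" is the grip in N (left out, the last holds). Time passes only in rows, so rows that do not move let the fingers close. It gives the time, the measured TCP pose, the force, the opening and the grip force at its end, in the units of the state.
- read_state(): the state, without advancing time (a new reading comes with each control period).
- grab_frame(name): name is "scene" or "top" or "wrist"; returns a dict with "frame" (400x640x3 uint8, blue, green, red), "fx", "fy", "cx", "cy" (pixels), "rvec" (rotation vector, rad) and "tvec" (3), from world to camera coordinates, as OpenCV has them. Camera axes: x right, y down, z forward; pixel columns grow to the right and rows downward; lengths in m; the calibration is good to about 2 mm. The wrist camera is an equidistant fisheye: a pixel r from the principal point sees the ray r / f radians off the axis. A picture is of the moment at which its call begins. There is no depth.
- close_job(): hands the job in; it is judged then, once.
Trained networks look in a picture, given as the dict that the camera call returned (one of the last four; its "shot" number tells which), for a name from the list of things; names that differ only in an ending like _2 or _b are one class to them, and where a whole thing is asked for, a point or a joint stands for the part that bears it (a point fixed in the world has none). Each returns a list of dicts, best first, with "confidence" (0 to 1); they miss things now and then, are a little off and sometimes report something else, mostly with a low value. They report only what shows in the picture. A call takes as long as a camera call. They do not tell look-alikes from the thing itself.
- look_for(picture, query): "position" ([x, y, z] in m, in world coordinates, good to about 4 mm: the middle of the surface that is visible of it).
The state is a dict: "clock": time; "q": joint angles; "qd": joint speeds; "joint_torque": joint torques, N m; "ee_pos": TCP position; "eef_rot": TCP orientation; "ft_force": force on the tool from outside, world axes, zero at the start; "torque": the same for the moment, N m; "finger_gap": finger opening in m; "grip_force": force on a finger pad.
Only numpy, scipy, OpenCV 4.12 (cv2) and the standard library are available. Lean on these libraries where they do the work, as an engineer would, in place of code of your own. Each camera call takes 0.05 s, during which the arm holds its last target. There are 200 camera calls.

## Working session

There is one attempt and no reset: what is moved stays moved. The work goes in short steps, Python scripts to look and compute and a tool call to move; the robot and the scene stay as the last step left them, time stands still between calls to the robot, and variables do not carry over. Pictures are saved under pics/ and viewed, at most 10 in all, crops included, and the job is handed in when it is done.

Besides the shell and the picture viewer there is one more tool, called after "Emit:" by a JSON object that holds its "name" and its "arguments", one argument or row to a line. servo_tool: Moves the arm, as the interface text tells. Shifts and turns lie within -1 to 1; 1 stands for 0.02 m of shift or 30 degrees of turn. Its arguments: {"type":"object","properties":{"motion":{"type":"array"},"squeeze":{"type":"number"}},"required":["motion"]}

```bash
mkdir -p pics; cat > h.py <<'E'
import numpy as np,cv2
from workcell import *
def ray(p,uv):
    R=cv2.Rodrigues(np.array(p['rvec'],float))[0];t=np.array(p['tvec'],float).ravel()
    d=R.T@np.array([(uv[0]-p['cx'])/p['fx'],(uv[1]-p['cy'])/p['fy'],1]);return -R.T@t,d
def atz(p,uv,z):
    c,d=ray(p,uv);return c+d*(z-c[2])/d[2]
def proj(p,X):
    return cv2.projectPoints(np.array([X],float),np.array(p['rvec'],float),np.array(p['tvec'],float),np.array([[p['fx'],0,p['cx']],[0,p['fy'],p['cy']],[0,0,1.]]),None)[0].ravel().round(1)
E
python3 - <<'E'
from h import *
np.set_printoptions(precision=3,suppress=True)
for n in['top','scene']:
    p=grab_frame(n);cv2.imwrite(f'pics/{n}0.png',p['frame'])
    print(n,p['fx'],ray(p,(320,200)))
    for q in['fixture','strap','strap_nose','clamp_pivot','lever_end','clamp_pad','insert','socket','fitting','mallet','compound_jar','grinder']:
        for r in look_for(p,q)[:3]:
            print(q,np.array(r['position']),round(r['confidence'],2),proj(p,r['position']))
s=read_state();print(s['clock'],s['ee_pos'],s['eef_rot'],s['finger_gap'])
E
```

```text
top 403.57353174826727 (array([ 0.289, -0.058,  1.197]), array([ 0.173, -0.002, -0.985]))
fixture [0.581 0.008 0.019] 0.86 [296.8 172.5]
strap [0.575 0.058 0.085] 0.81 [277.8 169.4]
strap_nose [0.538 0.057 0.084] 0.55 [278.3 182.2]
strap_nose [0.579 0.006 0.022] 0.53 [297.2 173. ]
clamp_pivot [0.582 0.009 0.018] 0.71 [296.6 172.4]
lever_end [0.61  0.058 0.146] 0.77 [275.6 151.3]
insert [ 0.411 -0.116  0.024] 0.64 [339.6 228.3]
insert [ 0.58  -0.057  0.051] 0.6 [318.2 169.9]
insert [ 0.762 -0.049  0.025] 0.5 [314.8 114.5]
socket [ 0.648 -0.104  0.059] 0.46 [334.1 146.4]
socket [0.399 0.348 0.036] 0.19 [178.5 235.1]
mallet [0.402 0.347 0.04 ] 0.98 [178.4 234. ]
compound_jar [0.525 0.344 0.062] 0.88 [179.  190.2]
grinder [ 0.445 -0.434  0.036] 0.64 [449.3 213.9]
grinder [0.527 0.341 0.064] 0.59 [179.8 189.4]
scene 397.447535335903 (array([ 1.247, -0.066,  0.997]), array([-0.627, -0.004, -0.779]))
fixture [0.62  0.02  0.019] 0.89 [350.4 243.5]
fixture [ 0.533 -0.1    0.039] 0.66 [310.1 214.8]
fixture [0.604 0.054 0.082] 0.35 [364.  226.7]
strap [0.604 0.058 0.084] 0.79 [365.3 226.3]
strap_nose [0.544 0.052 0.088] 0.72 [362.2 208.5]
strap_nose [0.621 0.015 0.018] 0.5 [348.6 244.2]
clamp_pivot [0.62  0.015 0.017] 0.82 [348.7 243.7]
clamp_pivot [0.539 0.052 0.089] 0.7 [362.  206.8]
lever_end [0.434 0.341 0.039] 0.72 [449.9 191.3]
lever_end [0.618 0.051 0.152] 0.46 [365.3 215.9]
insert [ 0.779 -0.045  0.029] 0.64 [328.4 292.5]
insert [ 0.599 -0.06   0.052] 0.62 [323.1 230.6]
insert [ 0.423 -0.113  0.025] 0.48 [307. 190.]
socket [ 0.659 -0.103  0.054] 0.7 [307.3 248.2]
socket [0.617 0.022 0.018] 0.62 [351.  242.9]
mallet [0.435 0.342 0.04 ] 0.73 [450.3 191.5]
compound_jar [0.543 0.347 0.051] 0.74 [460.  216.7]
compound_jar [ 0.456 -0.426  0.037] 0.33 [206.1 194.2]
grinder [ 0.459 -0.427  0.036] 0.97 [205.5 195.2]
1.3 [ 0.145 -0.504  0.231] [-180.       0.      16.088] 0.08534798057709005
```

View pics/top0.png

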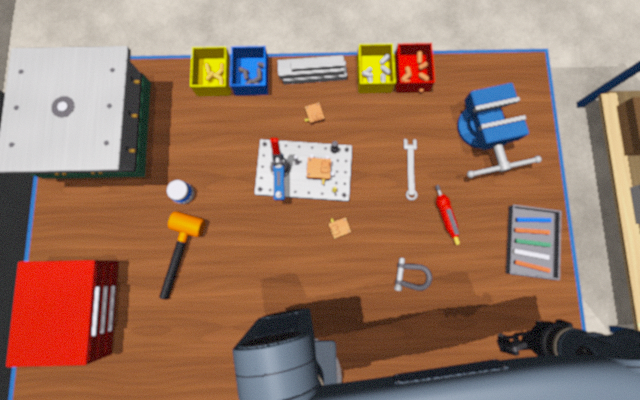

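View pics/scene0.png

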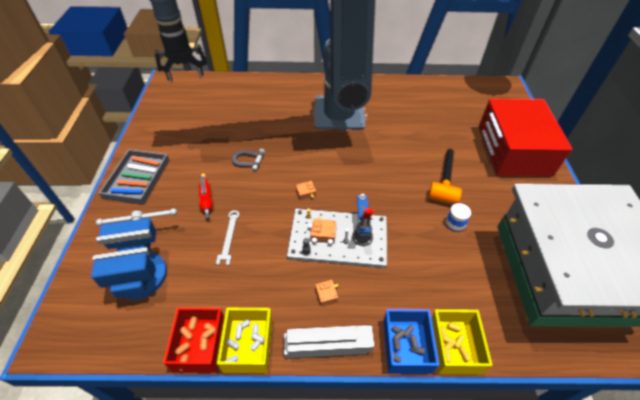

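Top view: the fixture is at px (303,170), with the strap (279,180) pointing at the robot and the lever (276,150) pointing away. Insert candidates are (319,169) on the fixture, (314,113) loose and (340,228) loose. The one on the fixture, the largest, is the right one. I'll check this in a close crop.

```bash
python3 - <<'E'
import cv2
a=cv2.imread('pics/top0.png')[130:210,245:365];b=cv2.imread('pics/scene0.png')[185:275,280:400]
a=cv2.resize(a,(780,520),interpolation=cv2.INTER_CUBIC)
cv2.imwrite('pics/c0.png',a)
E
```

```text
(no output)
```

View pics/c0.png

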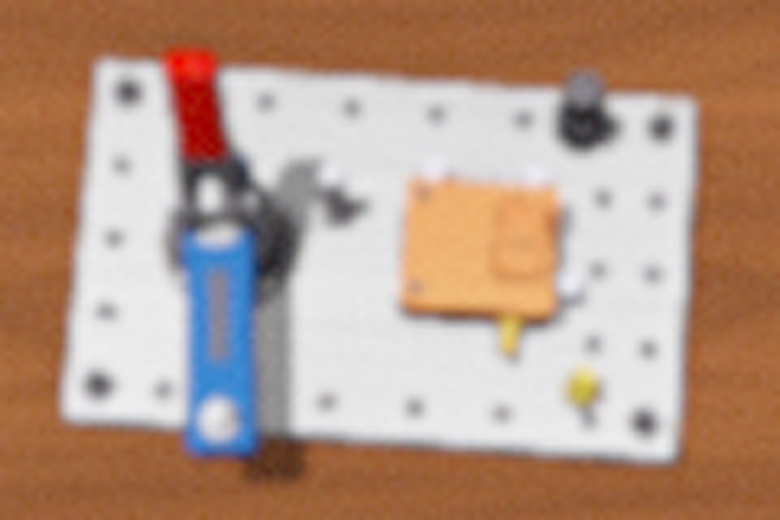

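The crop confirms the choice: the on-fixture insert (crop 480,250) is against its dowels and has a nipple. The strap points along fixture -x, and its trailing side is the left face. Next I'll compute the poses.

```bash
cat >> h.py <<'E'
np.set_printoptions(precision=4,suppress=True)
def px(c): return (245+(c[0]+.5)/6.5-.5,130+(c[1]+.5)/6.5-.5)
E
python3 - <<'E'
from h import *
p=grab_frame('top')
C=[atz(p,px(c),.02)[:2] for c in[(100,60),(697,98),(677,460),(62,420)]] # +x+y, +x-y, -x-y, -x+y
C=np.array(C);c=C.mean(0);ux=C[0]+C[1]-C[2]-C[3];uy=C[0]+C[3]-C[1]-C[2]
print(C,c,'len',np.linalg.norm(ux)/2,np.linalg.norm(uy)/2,'yaw',np.degrees(np.arctan2(ux[1],ux[0])),np.degrees(np.arctan2(-uy[0],uy[1])))
y=np.arctan2(-uy[0],uy[1]);ex=np.array([np.cos(y),np.sin(y)]);ey=np.array([-np.sin(y),np.cos(y)])
st=c+.07*ey;print('stud',st,'proj',proj(p,[*st,.086]))
for n,q in[('screw',(217,418)),]:
    w=atz(p,px(q),.1)[:2];d=w-st;print(n,w,np.linalg.norm(d),'angle',np.degrees(np.arctan2(d[1],d[0])))
for q in[(187,455),(257,452)]:
    w=atz(p,px(q),.08)[:2];d=w-st;print('nose corner',w,np.linalg.norm(d),np.degrees(np.arctan2(d[1],d[0])))
w=atz(p,px((190,65)),.19)[:2];print('lever end',w,w-st)
E
```

```text
[[ 0.689   0.1192]
 [ 0.665  -0.16  ]
 [ 0.4934 -0.1451]
 [ 0.5174  0.1351]] [ 0.5912 -0.0127] len 0.17226490641204548 0.280778230618223 yaw -5.121117296025275 -4.897298379000696
stud [0.5972 0.057 ] proj [278.1 161.8]
screw [0.5015 0.056 ] 0.09571499105506877 angle -179.37201692967506
nose corner [0.4893 0.071 ] 0.10878118090312497 172.60736650679004
nose corner [0.49   0.0408] 0.10837218250223271 -171.36797546570077
lever end [0.6284 0.0575] [0.0312 0.0005]
```

Emit:
{"name": "servo_tool", "arguments": {
  "motion": [
    [[0,0,0],[0,0,-0.276],1],
    [[0,0,0],[0,0,-0.276],1],
    [[0,0,0],[0,0,-0.276],1],
    [[0,0,0],[0,0,-0.276],1],
    [[0,0,0],[0,0,-0.276],1],
    [[0,0,0],[0,0,-0.276],1],
    [[0,0,0],[0,0,-0.276],1],
    [[0,0,0],[0,0,-0.276],1],
    [[0,0,0],[0,0,-0.276],1],
    [[0,0,0],[0,0,0],1]
  ],
  "squeeze": 40
}}

```text
clock: 2.35
ee_pos: [0.1455, -0.5045, 0.2313]
eef_rot: [180.0, 0.0, 90.6]
ft_force: [0.7, 0.0, 0.2]
finger_gap: 0.0003
grip_force: 0.0
```

Emit:
{"name": "servo_tool", "arguments": {
  "motion": [
    [[0.76,0.45,0],[0,0,0],1],
    [[0.76,0.45,0],[0,0,0],1],
    [[0.76,0.45,0],[0,0,0],1],
    [[0.76,0.45,0],[0,0,0],1],
    [[0.76,0.45,0],[0,0,0],1],
    [[0.76,0.45,0],[0,0,0],1],
    [[0.76,0.45,0],[0,0,0],1],
    [[0.76,0.45,0],[0,0,0],1],
    [[0.76,0.45,0],[0,0,0],1],
    [[0.76,0.45,0],[0,0,0],1]
  ]
}}

```text
clock: 3.35
ee_pos: [0.2346, -0.3501, 0.2314]
eef_rot: [180.0, 0.0, 90.6]
ft_force: [0.6, 0.1, 0.8]
finger_gap: 0.0003
grip_force: 0.0
```

Emit:
{"name": "servo_tool", "arguments": {
  "motion": [
    [[0.76,0.45,0],[0,0,0],1],
    [[0.76,0.45,0],[0,0,0],1],
    [[0.76,0.45,0],[0,0,0],1],
    [[0.76,0.45,0],[0,0,0],1],
    [[0.76,0.45,0],[0,0,0],1],
    [[0.76,0.45,0],[0,0,0],1],
    [[0.76,0.45,0],[0,0,0],1],
    [[0.76,0.45,0],[0,0,0],1],
    [[0.76,0.45,0],[0,0,0],1],
    [[0.76,0.45,0],[0,0,0],1]
  ]
}}

```text
clock: 4.35
ee_pos: [0.3226, -0.1971, 0.2314]
eef_rot: [180.0, 0.0, 90.6]
ft_force: [0.3, -0.2, 0.3]
finger_gap: -0.0
grip_force: 0.0
```

Emit:
{"name": "servo_tool", "arguments": {
  "motion": [
    [[0.76,0.45,0],[0,0,0],1],
    [[0.76,0.45,0],[0,0,0],1],
    [[0.76,0.45,0],[0,0,0],1],
    [[0.76,0.45,0],[0,0,0],1],
    [[0.76,0.45,0],[0,0,0],1],
    [[0.76,0.45,0],[0,0,0],1],
    [[0.76,0.45,0],[0,0,0],1],
    [[0.76,0.45,0],[0,0,0],1],
    [[0.76,0.45,0],[0,0,0],1],
    [[0.76,0.45,0],[0,0,0],1]
  ]
}}

```text
clock: 5.35
ee_pos: [0.4106, -0.0442, 0.2314]
eef_rot: [180.0, 0.0, 90.6]
ft_force: [0.4, 0.3, 0.1]
finger_gap: 0.0001
grip_force: 0.0
```

Emit:
{"name": "servo_tool", "arguments": {
  "motion": [
    [[0.76,0.45,0],[0,0,0],1],
    [[0.76,0.45,0],[0,0,0],1],
    [[0.76,0.45,0],[0,0,0],1],
    [[0.76,0.45,0],[0,0,0],1],
    [[0.76,0.45,0],[0,0,0],1],
    [[0.76,0.45,0],[0,0,0],1],
    [[0.76,0.45,0],[0,0,0],1],
    [[0.76,0.45,0],[0,0,0],1],
    [[0.76,0.45,0],[0,0,0],1],
    [[0.76,0.45,0],[0,0,0],1]
  ]
}}

```text
clock: 6.35
ee_pos: [0.4987, 0.1088, 0.2314]
eef_rot: [180.0, 0.0, 90.6]
ft_force: [0.3, -0.5, 0.1]
finger_gap: 0.0002
grip_force: 0.0
```

Emit:
{"name": "servo_tool", "arguments": {
  "motion": [
    [[0,0.25,0.9],[0,0,0],1],
    [[0,0.25,0.9],[0,0,0],1],
    [[0,0,0.9],[0,0,0],1],
    [[0,0,0.9],[0,0,0],1],
    [[0,0,0.9],[0,0,0],1],
    [[0,0,0.9],[0,0,0],1],
    [[0,0,0.9],[0,0,0],1],
    [[0,0,0.9],[0,0,0],1],
    [[0,0,0.9],[0,0,0],1],
    [[0,0,0],[0,0,0],1]
  ]
}}

```text
clock: 7.35
ee_pos: [0.5059, 0.1079, 0.0663]
eef_rot: [-179.6, 0.0, 90.6]
ft_force: [-0.5, -0.4, 0.0]
finger_gap: 0.0001
grip_force: 0.0
```

```bash
python3 - <<'E'
from h import *
p=grab_frame('scene');f=p['frame'];u,v=map(int,proj(p,[.53,.07,.1]));cv2.imwrite('pics/s1.png',cv2.resize(f[v-60:v+75,u-90:u+90],(800,600),interpolation=cv2.INTER_CUBIC));print(u,v)
E
```

```text
368 202
```

View pics/s1.png

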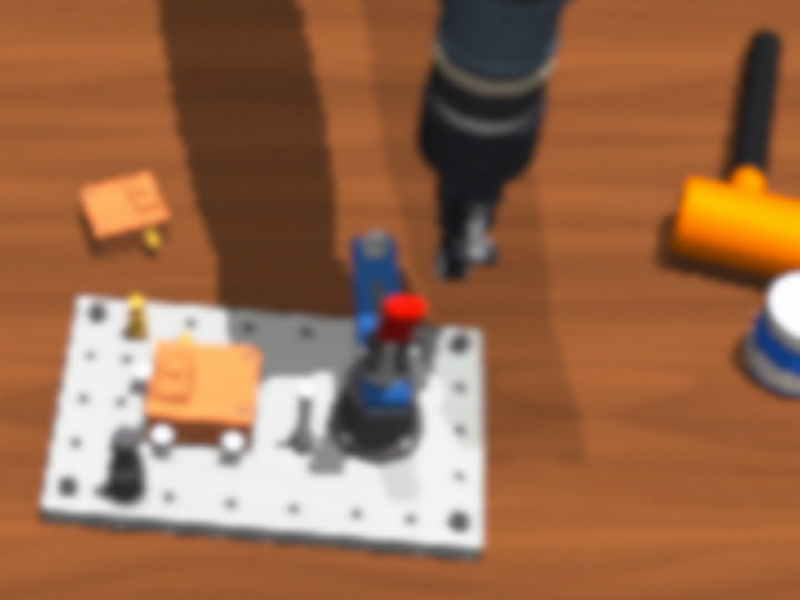

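The shut fingers are at crop (465,260), clear of the strap's trailing side (375,270). Next I'll make contact and follow the arc.

Emit:
{"name": "servo_tool", "arguments": {
  "motion": [
    [[-0.4,0,0],[0,0,0],1],
    [[-0.4,0,0],[0,0,0],1],
    [[-0.3,0,0],[0,0,0],1],
    [[-0.484,-0.111,0],[0,0,-0.2],1],
    [[-0.484,-0.111,0],[0,0,-0.2],1],
    [[-0.484,-0.111,0],[0,0,-0.2],1],
    [[-0.484,-0.111,0],[0,0,-0.2],1],
    [[0,0,0],[0,0,0],1]
  ]
}}

```text
clock: 8.2
ee_pos: [0.5076, 0.0447, 0.0702]
eef_rot: [179.9, 0.1, 114.5]
ft_force: [1.0, -0.4, 0.3]
finger_gap: -0.0
grip_force: 0.0
```

```bash
python3 - <<'E'
from h import *
st=np.array([.5972,.057]);s=read_state();print(s['ee_pos'],s['eef_rot'],s['ft_force'])
y=np.radians(s['eef_rot'][2]);d=np.array(s['ee_pos'][:2])-st;n=np.array([np.cos(y),np.sin(y)]);u=np.array([-np.sin(y),np.cos(y)]);print('r',d@u,'s',d@n)
for c in['top','scene']:
  p=grab_frame(c)
  for q in['strap','strap_nose','lever_end']:
    for r in look_for(p,q)[:2]:
        w=np.array(r['position']);e=w[:2]-st;print(c,q,w,round(r['confidence'],2),np.linalg.norm(e),np.degrees(np.arctan2(e[1],e[0])))
E
```

```text
[0.5076 0.0447 0.0702] [179.9273   0.0609 114.4706] [ 1.0098 -0.3758  0.2581]
r 0.0866474675496464 s 0.025885955983537847
scene strap [0.6023 0.0484 0.0865] 0.75 0.009998499887483121 -59.331073350285116
scene strap [0.4303 0.3399 0.0401] 0.43 0.32846311817310625 120.53895225004894
scene strap_nose [0.5568 0.0321 0.0869] 0.91 0.04745703319846279 -148.35295070073187
scene lever_end [0.6164 0.0601 0.1478] 0.74 0.01944865033877672 9.171729030165952
scene lever_end [ 0.4571 -0.4282  0.0369] 0.32 0.5050218312112854 -106.10590968678153
```

Emit:
{"name": "servo_tool", "arguments": {
  "motion": [
    [[-0.46,-0.12,0],[0,0,-0.2],1],
    [[-0.46,-0.12,0],[0,0,-0.2],1],
    [[-0.46,-0.12,0],[0,0,-0.2],1],
    [[-0.46,-0.12,0],[0,0,-0.2],1],
    [[-0.46,-0.12,0],[0,0,-0.2],1],
    [[-0.46,-0.12,0],[0,0,-0.2],1],
    [[-0.46,-0.12,0],[0,0,-0.2],1],
    [[-0.46,-0.12,0],[0,0,-0.2],1],
    [[0,0,0],[0,0,0],1]
  ]
}}

```text
clock: 9.5
ee_pos: [0.5456, -0.0177, 0.0693]
eef_rot: [-180.0, 0.0, 162.6]
ft_force: [-0.3, 1.1, 0.5]
finger_gap: 0.0001
grip_force: 0.0
```

```bash
cat > chk.py <<'E'
from h import *
import sys
st=np.array([.5972,.057]);s=read_state();print(s['clock'],s['ee_pos'],s['eef_rot'],s['ft_force'])
y=np.radians(s['eef_rot'][2]);d=np.array(s['ee_pos'][:2])-st;n=np.array([np.cos(y),np.sin(y)]);u=np.array([-np.sin(y),np.cos(y)]);print('r',d@u,'s',d@n)
p=grab_frame('scene');f=p['frame'];u,v=map(int,proj(p,[.58,.02,.1]));cv2.imwrite(sys.argv[1],cv2.resize(f[v-60:v+60,u-80:u+80],(800,600),interpolation=cv2.INTER_CUBIC));print(u,v)
E
python3 chk.py pics/s2.png
```

```text
9.5 [ 0.5456 -0.0177  0.0693] [-179.9938    0.0271  162.5537] [-0.298   1.1061  0.4911]
r 0.08668980895618406 s 0.026800646274924074
351 215
```

View pics/s2.png

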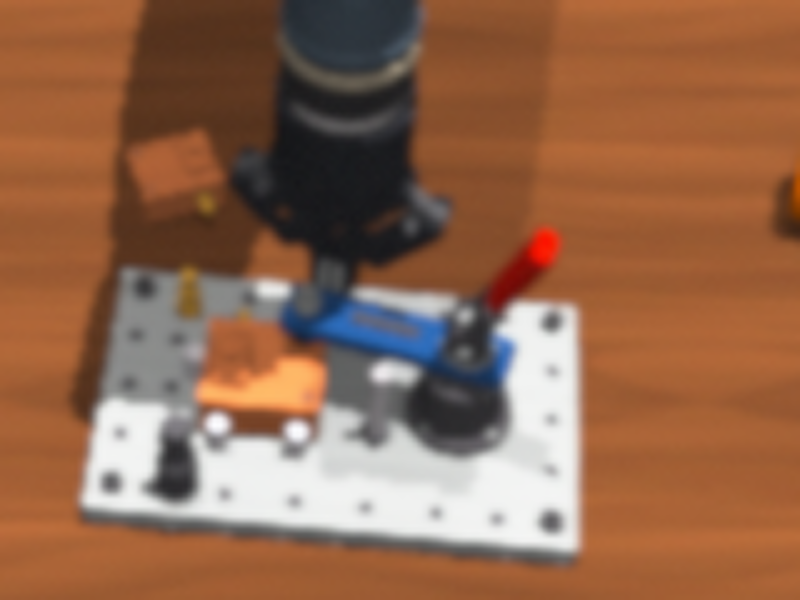

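The strap (crop 400,330) follows, and the post (380,370) is still short of it. Finishing the last part gently.

Emit:
{"name": "servo_tool", "arguments": {
  "motion": [
    [[-0.46,-0.12,0],[0,0,-0.2],1],
    [[-0.46,-0.12,0],[0,0,-0.2],1],
    [[0,0,0],[0,0,0],1],
    [[0,0,0],[0,0,0],1]
  ]
}}

```text
clock: 9.95
ee_pos: [0.5613, -0.0261, 0.0692]
eef_rot: [180.0, -0.0, 174.4]
ft_force: [-0.1, 0.1, -1.4]
finger_gap: -0.0002
grip_force: 0.0
```

Emit:
{"name": "servo_tool", "arguments": {
  "motion": [
    [[-0.1,0,0],[0,0,0],1],
    [[0,0,0],[0,0,0],1]
  ]
}}

```text
clock: 10.15
ee_pos: [0.5631, -0.0264, 0.0692]
eef_rot: [-180.0, -0.0, 174.5]
ft_force: [-1.4, -0.9, 1.3]
finger_gap: -0.0002
grip_force: 0.4
```

Emit:
{"name": "servo_tool", "arguments": {
  "motion": [
    [[-0.05,0,0],[0,0,0],1],
    [[0,0,0],[0,0,0],1]
  ]
}}

```text
clock: 10.35
ee_pos: [0.5634, -0.0265, 0.0692]
eef_rot: [180.0, -0.1, 174.6]
ft_force: [-4.1, 1.0, 1.4]
finger_gap: 0.0
grip_force: 2.0
```

Emit:
{"name": "servo_tool", "arguments": {
  "motion": [
    [[-0.1,0,0],[0,0,0],1],
    [[0,0,0],[0,0,0],1]
  ]
}}

```text
clock: 10.55
ee_pos: [0.5636, -0.0265, 0.069]
eef_rot: [180.0, -0.4, 174.6]
ft_force: [-8.2, 1.1, 5.6]
finger_gap: 0.0001
grip_force: 4.3
```

```bash
python3 chk.py pics/s3.png
```

```text
10.55 [ 0.5636 -0.0265  0.069 ] [179.9968  -0.3639 174.6008] [-8.2388  1.1202  5.578 ]
r 0.0862959394414044 s 0.025567838674796575
351 215
```

View pics/s3.png

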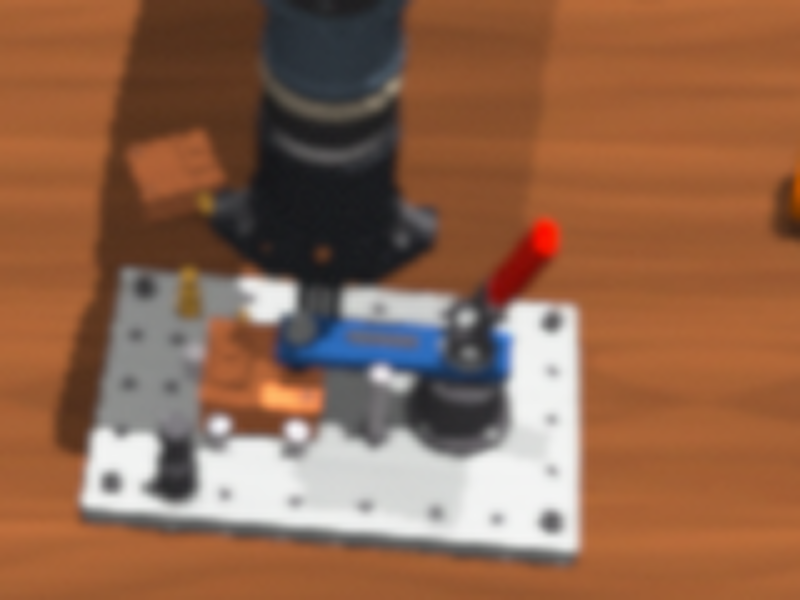

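The strap is against its post (crop 380,370): force is rising with no motion, and the strap is along fixture -y. Now I'll back off, rise and go in front of the lever.

Emit:
{"name": "servo_tool", "arguments": {
  "motion": [
    [[0.5,0,0],[0,0,0],1],
    [[0.5,0,0],[0,0,0],1],
    [[0,0,-0.85],[0,0,0],1],
    [[0,0,-0.85],[0,0,0],1],
    [[0,0,-0.85],[0,0,0],1],
    [[0,0,-0.85],[0,0,0],1],
    [[0,0,-0.85],[0,0,0],1],
    [[0,0,-0.85],[0,0,0],1],
    [[0,0,0],[0,0,0],1]
  ]
}}

```text
clock: 11.5
ee_pos: [0.5486, -0.0254, 0.1747]
eef_rot: [-180.0, 0.4, 174.6]
ft_force: [0.8, -0.1, 0.2]
finger_gap: -0.0
grip_force: 0.0
```

Emit:
{"name": "servo_tool", "arguments": {
  "motion": [
    [[-0.57,0.88,0],[0,0,0],1],
    [[-0.57,0.88,0],[0,0,0],1],
    [[-0.57,0.88,0],[0,0,0],1],
    [[-0.57,0.88,0],[0,0,0],1],
    [[0,0,0],[0,0,0],1],
    [[0,0,0],[0,0,0],1]
  ]
}}

```text
clock: 12.1
ee_pos: [0.5981, 0.0408, 0.1702]
eef_rot: [-180.0, -0.1, 174.6]
ft_force: [0.2, 0.5, 0.2]
finger_gap: -0.0001
grip_force: 0.0
```

```bash
python3 chk.py pics/s4.png
```

```text
12.1 [0.5981 0.0408 0.1702] [-179.9677   -0.08    174.6454] [0.2364 0.5345 0.1707]
r 0.01604683480788859 s -0.002443908053915578
351 215
```

View pics/s4.png

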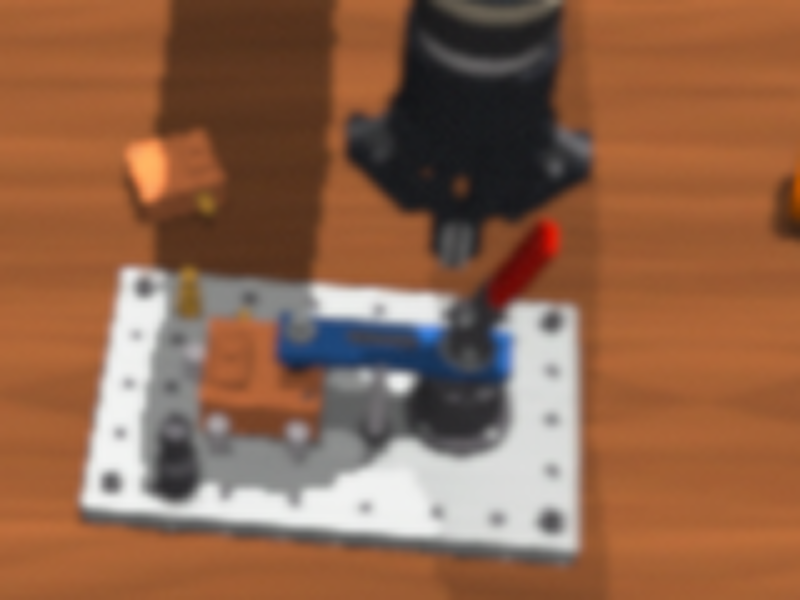

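The fingers (crop 455,245) are in front of the red lever (525,265). Now I'll push along its arc.

Emit:
{"name": "servo_tool", "arguments": {
  "motion": [
    [[0.12,0.5,0],[0,0,0],1],
    [[0,0.5,0],[0,0,0],1],
    [[0,0.5,0],[0,0,0],1],
    [[0,0.29,0.15],[0,0,0],1],
    [[0,0.29,0.15],[0,0,0],1],
    [[0,0.265,0.2],[0,0,0],1],
    [[0,0.265,0.2],[0,0,0],1],
    [[0,0,0],[0,0,0],1]
  ]
}}

```text
clock: 12.95
ee_pos: [0.6014, 0.0939, 0.1567]
eef_rot: [180.0, 0.0, 174.7]
ft_force: [0.7, 0.0, -0.1]
finger_gap: -0.0001
grip_force: 0.0
```

Emit:
{"name": "servo_tool", "arguments": {
  "motion": [
    [[0,0.22,0.24],[0,0,0],1],
    [[0,0.22,0.24],[0,0,0],1],
    [[0,0.18,0.28],[0,0,0],1],
    [[0,0.18,0.28],[0,0,0],1],
    [[0,0,0],[0,0,0],1]
  ]
}}

```text
clock: 13.45
ee_pos: [0.6025, 0.1095, 0.1352]
eef_rot: [180.0, -0.1, 174.6]
ft_force: [0.2, -0.6, -0.1]
finger_gap: 0.0001
grip_force: 0.1
```

```bash
python3 chk.py pics/s5.png
```

```text
13.45 [0.6025 0.1095 0.1352] [179.9922  -0.0557 174.6487] [ 0.1695 -0.5948 -0.1169]
r -0.0527360186657662 s -0.000361711591463606
351 215
```

View pics/s5.png

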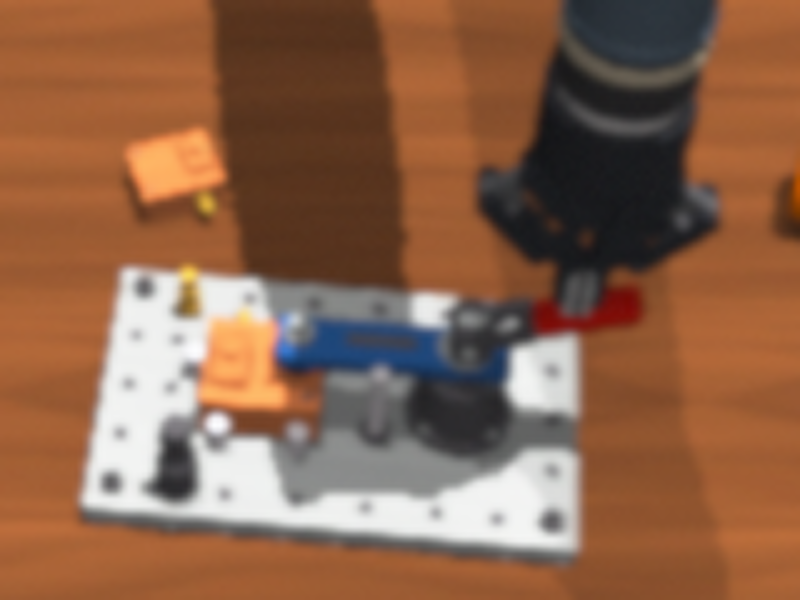

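The lever (crop 590,310) is coming down under the fingers. Now the rest, watching the force.

Emit:
{"name": "servo_tool", "arguments": {
  "motion": [
    [[0,0.13,0.3],[0,0,0],1],
    [[0,0.13,0.3],[0,0,0],1],
    [[0,0.07,0.3],[0,0,0],1],
    [[0,0.07,0.3],[0,0,0],1],
    [[0,0,0],[0,0,0],1]
  ]
}}

```text
clock: 14.0
ee_pos: [0.603, 0.1171, 0.1109]
eef_rot: [-180.0, -0.1, 174.6]
ft_force: [-0.5, -0.3, -0.1]
finger_gap: 0.0001
grip_force: 0.0
```

Emit:
{"name": "servo_tool", "arguments": {
  "motion": [
    [[0,0,0.1],[0,0,0],1],
    [[0,0,0],[0,0,0],1]
  ]
}}

```text
clock: 14.2
ee_pos: [0.6034, 0.1166, 0.11]
eef_rot: [-180.0, -0.0, 174.6]
ft_force: [0.3, 0.9, 0.6]
finger_gap: -0.0002
grip_force: 0.3
```

Emit:
{"name": "servo_tool", "arguments": {
  "motion": [
    [[0,0,0.05],[0,0,0],1],
    [[0,0,0],[0,0,0],1]
  ]
}}

```text
clock: 14.4
ee_pos: [0.6035, 0.1166, 0.1097]
eef_rot: [-180.0, 0.0, 174.6]
ft_force: [-1.3, 0.8, 3.2]
finger_gap: -0.0002
grip_force: 1.5
```

Emit:
{"name": "servo_tool", "arguments": {
  "motion": [
    [[0,0,0.1],[0,0,0],1],
    [[0,0,0],[0,0,0],1]
  ]
}}

```text
clock: 14.6
ee_pos: [0.6036, 0.1167, 0.1094]
eef_rot: [-180.0, 0.1, 174.6]
ft_force: [-3.4, -0.1, 7.8]
finger_gap: -0.0001
grip_force: 4.2
```

Emit:
{"name": "servo_tool", "arguments": {
  "motion": [
    [[0,0,0.1],[0,0,0],1],
    [[0,0,0],[0,0,0],1],
    [[0,0,0],[0,0,0],1]
  ]
}}

```text
clock: 14.9
ee_pos: [0.6038, 0.1167, 0.1093]
eef_rot: [180.0, 0.2, 174.6]
ft_force: [-5.6, 0.1, 13.6]
finger_gap: 0.0001
grip_force: 7.0
```

Emit:
{"name": "servo_tool", "arguments": {
  "motion": [
    [[0,0,-0.3],[0,0,0],1],
    [[0,0,-0.8],[0,0,0],1],
    [[0,0,-0.9],[0,0,0],1],
    [[0,0,-0.9],[0,0,0],1],
    [[0,0,-0.9],[0,0,0],1],
    [[0.9,0,-0.9],[0,0,0],1],
    [[0.9,0,0],[0,0,0],1],
    [[0.9,0,0],[0,0,0],1],
    [[0.9,0,0],[0,0,0],1],
    [[0.9,0,0],[0,0,0],1]
  ]
}}

```text
clock: 15.9
ee_pos: [0.5133, 0.125, 0.1987]
eef_rot: [-180.0, -0.0, 174.6]
ft_force: [-0.4, 0.3, -0.1]
finger_gap: -0.0001
grip_force: 0.0
```

Emit:
{"name": "servo_tool", "arguments": {
  "motion": [
    [[0.9,0,0],[0,0,0],1],
    [[0.9,0,0],[0,0,0],1],
    [[0.9,0,0],[0,0,0],1],
    [[0,0,0],[0,0,0],1]
  ]
}}

```text
clock: 16.3
ee_pos: [0.4586, 0.1303, 0.1991]
eef_rot: [-180.0, -0.1, 174.6]
ft_force: [0.2, -0.4, 0.9]
finger_gap: -0.0001
grip_force: 0.0
```

```bash
python3 - <<'E'
from h import *
print(read_state()['ee_pos'])
a=grab_frame('top')['frame'][130:210,245:365]
p=grab_frame('scene');b=p['frame'][160:270,275:421]
cv2.imwrite('pics/e.png',np.vstack([cv2.resize(a,(450,300),interpolation=2),cv2.resize(b,(450,300),interpolation=2)]))
E
```

```text
[0.4586 0.1303 0.1991]
```

View pics/e.png

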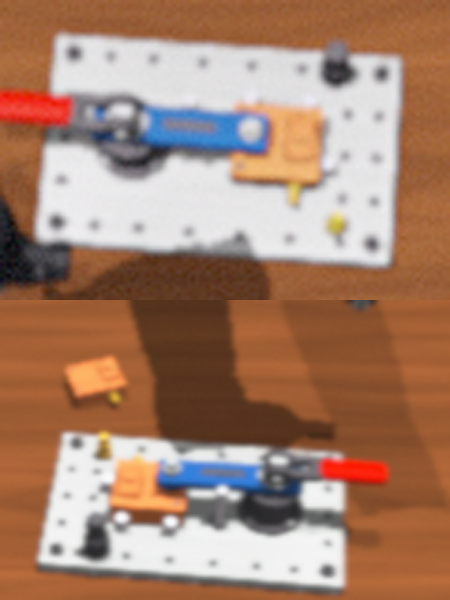

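```bash
python3 - <<'E'
from h import *
p=grab_frame('top');print(p['tvec'].ravel() if hasattr(p['tvec'],'ravel') else p['tvec'])
st=np.array([.5972,.057])
for z in(.1,):
    w=atz(p,(245+251/3.75-.4,130+129/3.75-.4),z)[:2];d=w-st;print(w,np.linalg.norm(d),'angle vs 265:',np.degrees(np.arctan2(d[1],d[0]))%360)
for a in(265,263,260):print(a,proj(p,[st[0]+.095*np.cos(np.radians(a)),st[1]+.095*np.sin(np.radians(a)),.1]))
for q in['lever_end','clamp_pad','insert','strap_nose']:
    for c in(p,grab_frame('scene')):
        for r in look_for(c,q)[:1]:print(q,np.array(r['position']),r['confidence'])
E
```

```text
[-0.0528  0.5076  1.1221]
[ 0.5851 -0.0382] 0.0959541005964044 angle vs 265: 262.7292012167697
265 [311.3 162.7]
263 [311.2 163.8]
260 [311.  165.5]
lever_end [0.5964 0.0983 0.1024] 0.55
lever_end [0.6061 0.0937 0.1065] 0.89
clamp_pad [0.5876 0.0011 0.0822] 0.54
insert [ 0.5763 -0.0636  0.051 ] 0.93
insert [ 0.4205 -0.1101  0.024 ] 0.83Traceback (most recent call last):
  File "<stdin>", line 9, in <module>
ValueError: only the last four pictures can be asked about
```

```bash
python3 - <<'E'
from h import *
f=grab_frame('scene')['frame'][155:275,271:431];n=cv2.resize(f,(800,600),interpolation=cv2.INTER_CUBIC)
g=lambda i:cv2.GaussianBlur(i,(0,0),3)
for k in('s3','s4','s5'):
    o=cv2.imread(f'pics/{k}.png')
    for nm,(x0,x1,y0,y1) in dict(nose=(270,350,300,375),mid=(340,430,310,380),screws=(120,170,265,310),insert=(195,330,380,450)).items():
        r=cv2.matchTemplate(g(n)[y0-20:y1+20,x0-20:x1+20],g(o)[y0:y1,x0:x1],cv2.TM_CCOEFF_NORMED);_,m,_,l=cv2.minMaxLoc(r);print(k,nm,round(m,3),l[0]-20,l[1]-20)
E
```

```text
s3 nose 0.669 -2 1
s3 mid 0.888 -2 0
s3 screws 0.993 0 0
s3 insert 0.878 0 1
s4 nose 0.826 1 4
s4 mid 0.865 -10 0
s4 screws 0.807 0 0
s4 insert 0.91 -1 -1
s5 nose 0.817 -3 0
s5 mid 0.868 0 0
s5 screws 1.0 0 0
s5 insert 0.815 -1 -1
```

The strap and insert haven't moved since the strap met its stop (within about 0.5 mm), and the lever is down on its hard stop. Handing in.

```bash
python3 -c "
from workcell import *
print(close_job())"
```

```text
the job is handed in; nothing more can be done
None
```

The insert is clamped and the job handed in: the strap is home against its stop, the cam lever is fully down, and the camera check shows the insert has not moved; I saw nothing else disturbed.

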